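Find the stamped crate and push it over the dispatch line

TASK

One of the two small plywood crates has a bright green stamp on its underside. With the fingertips only, never gripping or lifting a crate, tip both crates over away from the robot so that each lies on its back with its underside facing the robot, and then push the stamped one, lying as it is, away from the robot until the whole crate is just across the yellow dispatch line, its trailing edge no more than 4 cm past it. Leave the plain crate lying on its back on the robot's side of the line, and do not disturb the other things on the bench.

Things in the scene. Friction and masses are not known exactly. Their poses are not given: they have to be found in the camera images.
- crate_p: the crate WITH the stamp, a bright green oblong 84x36 mm with a pale tick, on its underside. Alike outside: closed plywood boxes with pale battens, 50 mm deep (own x), 110 wide (own y), 90 tall (own z), 0.2 to 0.45 kg, friction about 1. Origin: centre of the underside. Stands upright at the start, left or right, own x pointing away from the robot within 0.25 rad. Lying on its back: origin 25 mm up, own z pointing away from the robot
- crate_p_centre (a point): centre of that crate, 45 mm above its underside (25 mm up when lying). Pushed high on its front the crate does not slide but tips about its far bottom edge, balances at about 0.5 rad, then falls by itself on to its back; its underside, 50 mm high and 110 wide, then faces the robot and can be pushed
- crate_p_front (a point): on that crate's front face (the one towards the robot at the start), midway across, 65 mm above its underside: a good place to push it over; it is on top, 50 mm above the bench, when the crate lies on its back
- crate_p_foot_l (a point): middle of the left (own +y) edge of that crate's underside, 55 mm from the origin
- crate_p_foot_r (a point): middle of the right (own -y) edge of that crate's underside, 55 mm from the origin
- crate_q: the crate with a plain underside. Alike outside: closed plywood boxes with pale battens, 50 mm deep (own x), 110 wide (own y), 90 tall (own z), 0.2 to 0.45 kg, friction about 1. Origin: centre of the underside. Stands upright at the start, left or right, own x pointing away from the robot within 0.25 rad. Lying on its back: origin 25 mm up, own z pointing away from the robot
- crate_q_centre (a point): centre of that crate, 45 mm above its underside (25 mm up when lying). Pushed high on its front the crate does not slide but tips about its far bottom edge, balances at about 0.5 rad, then falls by itself on to its back; its underside, 50 mm high and 110 wide, then faces the robot and can be pushed
- crate_q_front (a point): on that crate's front face (the one towards the robot at the start), midway across, 65 mm above its underside: a good place to push it over; it is on top, 50 mm above the bench, when the crate lies on its back
- crate_q_foot_l (a point): middle of the left (own +y) edge of that crate's underside, 55 mm from the origin
- crate_q_foot_r (a point): middle of the right (own -y) edge of that crate's underside, 55 mm from the origin
- dispatch_line: yellow line on the bench beyond the crates, flat (nothing to bump over), 20 mm wide (own x) and 500 mm long (own y); origin at its middle, own x points across it away from the robot
- sample_vial: upright glass vial with white cap and yellowish filling, 27 mm across, 68 mm tall, standing between the two crates' lanes near the line; origin under its centre; loose, to be left alone
- steel_nut: bright hexagon nut, 22x25x16 mm, lying between the two crates' lanes; origin under its centre; loose, to be left alone
- ptfe_roll: small white roll of sealing tape lying flat, 50 mm across, 13 mm high, between the two crates; origin under its centre; loose, to be left alone
- tube_tee: small metal tube tee, 44x62x23 mm, far left beyond the vice; origin under its centre; loose, to be left alone
- pliers: blue pliers, 68x164x12 mm, near left; origin under its centre; loose, to be left alone
- screwdriver: red-handled screwdriver, 26x213x28 mm, near right; origin under its centre; loose, to be left alone
There are look-alikes about, which are no part of the job. Leave any black look-alike of the crate_q alone.

How it is judged:
By the outcome, as a careful person would: the job done as asked, in the order asked, and still so for the second after the job is handed in, with the robot touching nothing.
It also fails if it takes over 51 s, if anything falls off the work surface, if the arm or the gripper's body presses on something with over 40 N, if the wrist force passes 120 N, or if a joint passes its speed limit or range.

ROBOT

A 6-joint arm with a two-finger parallel gripper is mounted at the origin on a cart in front of the work surface, level with it; the furniture and walls round the work are solid. World frame = base frame: x ahead of the robot, y to its left, z up, the work surface at z = 0. Lengths are in m, angles in rad, forces in N, time in s.
With the tool pointing down it reaches from about 0.25 to 0.85 m from the base axis. Payload 12.5 kg.
Tool frame: the origin (TCP) lies between the finger pads; the fingertips stand 11 mm ahead of it and the grasp point (between the pads) lies 8 mm behind it; z points along the fingers, y is the line along which they close (so a half turn about z gives the same grasp; the last joint's range is limited). The gripper opens to 93 mm and grips with 3 to 60 N. Pads are 15 mm wide; open, the fingers measure 128 mm over their backs; the gripper's body (75 mm by 188 mm) begins 65 mm behind the grasp point.
Start: joints at [1.153, 0.351, 1.652, -0, 1.139, -0.085], TCP at [0.18, 0.52, 0.23] pointing down, gripper open.
Joint ranges: [-2.75, 2.75], [-0.79, 2.1], [0.01, 2.65], [-1.57, 4.71], [0.07, 3.14], [-2.87, 2.87]. Speed limits (rad/s): [2.22, 2.22, 2.79, 3.14, 3.14, 3.14].

INTERFACE

Orientations are given as a rotation vector (axis times angle).
In Python, from bench import r gives the robot as it stands.
- The arm moves only by the tool jog_arm, never from a script. Its argument "motion" is one flat list of numbers, 4 for each row, row after row: the shift along the world's x, y, z in cm, then the turn about the world's z in rad. In form: [dx, dy, dz, yaw, dx, dy, dz, yaw, ...]. A call has 1 to 10 rows; each row shifts and turns the commanded pose from where the row before left it; what a row does not reach is not made up. A row lasts 1/10 s, in which the tool goes at most 50 mm and 8.59 degrees, less where a joint would pass 70% of its speed; a pose out of reach is approached as far as the arm can. A call is refused whole if a number of a shift passes 5 or a number of a turn 0.15, either way. A call with a gripper value outside its range is refused whole. "grip" is the opening, from -1 (shut) to 1 (fully open), so that 0 is half open, set as the call begins (left out, the last holds). The fingers move at their own pace and stop on an object; "grip_force" is the grip in N (left out, the last holds). Time passes only in rows, so rows that do not move let the fingers close. It gives the time, the measured TCP pose, the force, the opening and the grip force at its end, in the units of the state.
- r.observe(): the state, without advancing time (a new reading comes with each control period).
- r.grab_frame(name): name is "side" or "top"; returns a dict with "frame" (420x560x3 uint8, blue, green, red), "vfov" (degrees; the focal length in pixels is half the picture's height over the tangent of half this angle, whatever the lens; pixels are square), "cx", "cy" (the principal point, pixels), "camera_from_world" (4x4, takes a point from world to camera coordinates). Camera axes: x right, y down, z forward; pixel columns grow to the right and rows downward; lengths in m; the calibration is good to about 2 mm. A picture is of the moment at which its call begins. There is no depth.
- r.finish_job(): hands the job in; it is judged then, once.
The state is a dict: "time": time; "joints": joint angles; "dq": joint speeds; "effort": joint torques, N m; "eef_pos": TCP position; "orientation": TCP orientation; "wrist_force": force on the tool from outside, world axes, zero at the start; "torque": the same for the moment, N m; "gripper_width": finger opening in m; "grip_force": force on a finger pad.
Only numpy, scipy, OpenCV 4.12 (cv2) and the standard library are available. Lean on these libraries where they do the work, as an engineer would, in place of code of your own. Each camera call takes 0.05 s, during which the arm holds its last target. There are 200 camera calls.

## Working session

There is one attempt and no reset: what is moved stays moved. The work goes in short steps, Python scripts to look and compute and a tool call to move; the robot and the scene stay as the last step left them, time stands still between calls to the robot, and variables do not carry over. Pictures are saved under pics/ and viewed, at most 10 in all, crops included, and the job is handed in when it is done.

Besides the shell and the picture viewer there is one more tool, called after "Request:" in YAML: its name, and indented under it one key for each argument. jog_arm: Moves the arm, as the interface text tells. Its arguments: {"type":"object","properties":{"motion":{"type":"array","items":{"type":"number"}},"grip":{"type":"number"},"grip_force":{"type":"number"}},"required":["motion"]}

```bash
mkdir -p pics; cat > h.py <<'E'
import numpy as np,cv2
from bench import r
def grab(n):
    d=r.grab_frame(n);d['f']=d['frame'].shape[0]/2/np.tan(np.radians(d['vfov'])/2);return d
def ray(d,u,v,z):
    T=np.array(d['camera_from_world']);R=T[:3,:3];c=-R.T@T[:3,3]
    w=R.T@np.array([(u-d['cx'])/d['f'],(v-d['cy'])/d['f'],1]);return c+w*(z-c[2])/w[2]
def proj(d,p):
    T=np.array(d['camera_from_world']);q=T[:3,:3]@np.array(p)+T[:3,3];return d['cx']+d['f']*q[0]/q[2],d['cy']+d['f']*q[1]/q[2]
E
python3 - <<'E'
from h import *
for n in('top','side'):
    d=grab(n);cv2.imwrite(f'pics/{n}0.png',d['frame'])
    T=np.array(d['camera_from_world']);print(n,d['f'],d['cx'],d['cy'],-T[:3,:3].T@T[:3,3],T[2,:3])
    import pickle;pickle.dump({k:d[k] for k in d},open(n+'0.pkl','wb'))
s=r.observe();print(s['time'],s['eef_pos'],s['orientation'],s['gripper_width'])
E
```

```text
top 508.184701674279 283.93464677155106 214.56442651295683 [ 0.27430821 -0.04053142  1.5572064 ] [ 1.91567143e-01  7.85876740e-04 -9.81479196e-01]
side 455.9961195767737 284.7621421865517 207.3252593454539 [0.46635815 1.06950648 0.66471016] [ 0.05509962 -0.87760453 -0.47620828]
0.1 [0.17952164 0.5195546  0.22917315] [-5.20215454e-01 -3.09797141e+00  1.59100916e-03] 0.09285261050425905
```

View pics/top0.png

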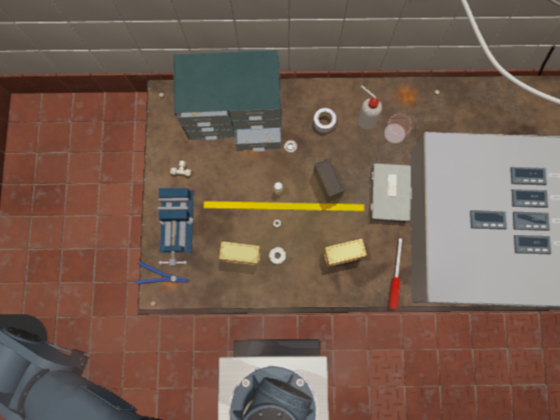

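View pics/side0.png

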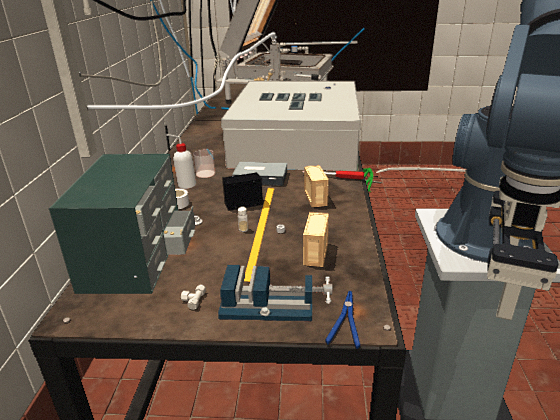

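The top view shows these crate candidates:
- Plywood crate, left, at (240,253).
- Plywood crate, right, at (345,252).
- Black look-alike box at (329,180), beyond the line. I leave this one alone.

The other things in the top view are the vial (278,188), the nut (277,223), the roll (278,255) and the line, rows 205–208. The side view shows the same crates at (316,240) and (316,187).

```bash
python3 - <<'E'
from h import *
import pickle
d=pickle.load(open('top0.pkl','rb'));im=d['frame'];hsv=cv2.cvtColor(im,cv2.COLOR_BGR2HSV)
line=cv2.inRange(hsv,(22,200,150),(33,255,255));line[:195]=0;line[220:]=0
ys,xs=np.nonzero(line);P=np.array([ray(d,x,y,0)[:2] for x,y in zip(xs,ys)])
print('line',P.min(0),P.max(0),P.mean(0),'slope dx/dy',np.polyfit(P[:,1],P[:,0],1))
m=cv2.inRange(hsv,(15,60,120),(35,255,255));m[:230]=0;m[280:]=0;m[:,:200]=0;m[:,400:]=0
cs,_=cv2.findContours(cv2.morphologyEx(m,cv2.MORPH_CLOSE,np.ones((5,5))),0,2)
for c in cs:
    if cv2.contourArea(c)<300: continue
    W=np.array([ray(d,x,y,.09)[:2] for x,y in c[:,0]],np.float32)
    print('crate px',cv2.minAreaRect(c),'w',cv2.minAreaRect(W),cv2.boxPoints(cv2.minAreaRect(W)).round(3).tolist())
for n,u,v,z in(('vial',278,187,.068),('nut',277,223.5,.016),('roll',278,255.5,.013)):print(n,ray(d,u,v,z)[:2])
cv2.imwrite('pics/crop.png',cv2.resize(im[150:285,200:400],None,fx=4,fy=4,interpolation=2))
E
```

```text
line [ 0.59011909 -0.28723414] [0.62434521 0.21117105] [ 0.60694008 -0.03404057] slope dx/dy [0.03136172 0.60800765]
crate px ((344.4059143066406, 245.77645874023438), (34.89691162109375, 42.2597770690918), 85.60128784179688) w ((0.46597155928611755, -0.2139969766139984), (0.10143308341503143, 0.1226414293050766), 2.9298148155212402) [[0.41200000047683716, -0.1550000011920929], [0.4180000126361847, -0.27799999713897705], [0.5199999809265137, -0.27300000190734863], [0.5130000114440918, -0.15000000596046448]]
crate px ((261.5, 254.5), (49.0, 109.0), 90.0) w ((0.4441702365875244, 0.027032360434532166), (0.31588566303253174, 0.14246606826782227), 89.3792724609375) [[0.3709999918937683, -0.12999999523162842], [0.5139999985694885, -0.13199999928474426], [0.5170000195503235, 0.18400000035762787], [0.375, 0.1860000044107437]]
vial [ 0.64991863 -0.02230944]
nut [ 0.54732212 -0.01765219]
roll [ 0.44878032 -0.01988752]
```

View pics/crop.png

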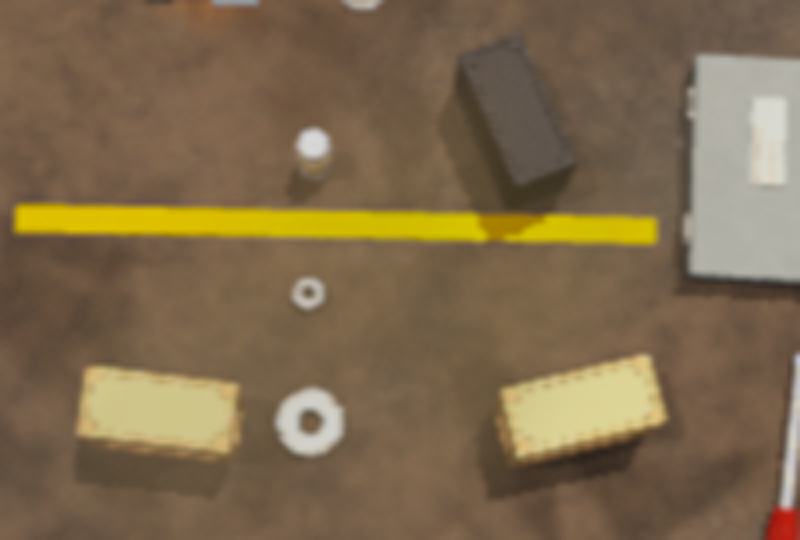

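The close crop shows the two plywood crates at crop px (158,410) and (582,408), with pale battens. They are clearly distinct from the black box at (515,115). Next I compute their top-face corners.

```bash
python3 - <<'E'
from h import *
import pickle
d=pickle.load(open('top0.pkl','rb'))
for n,C in(('L',[(86,367),(238,382),(233,450),(80,435)]),('R',[(502,390),(650,355),(665,417),(515,457)]),('black',[(460,60),(520,36),(575,162),(520,187)])):
    W=np.array([ray(d,200+(x+.5)/4-.5,150+(y+.5)/4-.5,.09)[:2] for x,y in C])
    far=W[0]-W[1]; e=(W[0]-W[1]+W[3]-W[2])
    print(n,W.round(3).tolist(),'c',W.mean(0).round(3),'yaw',np.arctan2(-e[0],e[1]),np.linalg.norm(e)/2,np.linalg.norm(W[0]-W[3]))
E
```

```text
L [[0.483, 0.144], [0.471, 0.034], [0.422, 0.037], [0.434, 0.148]] c [0.452 0.091] yaw -0.10900983602498321 0.11135077569594933 0.04971500517153336
R [[0.463, -0.158], [0.488, -0.266], [0.442, -0.275], [0.414, -0.166]] c [ 0.452 -0.217] yaw 0.23562242591290952 0.11200190416577148 0.04940985889423123
black [[0.712, -0.133], [0.73, -0.178], [0.633, -0.217], [0.614, -0.175]] c [ 0.672 -0.176] yaw 0.4009917203887383 0.04714512374439438 0.10687162292694254
```

Request:
jog_arm:
  motion: [2,-4,0,0.02,2,-4,0,0.02,2,-4,0,0.02,2,-4,0,0.02,2,-4,0,0.02,2,-4,0,0.02,2,-4,0,0.02,2,-4,0,0.02,2,-4,0,0.02,2,-4,0,0.02]
  grip: 0

```text
time: 1.1
eef_pos: [0.38, 0.1181, 0.2297]
orientation: [0.207, 3.135, 0.0]
wrist_force: [0.1, 0.2, -0.8]
gripper_width: 0.0463
grip_force: 0.0
```

Request:
jog_arm:
  motion: [0.5,-1,-2,0.02,0.5,-1,-4,0,0,0,-4,0,0,0,-3,0,0,0,-2.4,0,0,0,0,0]

```text
time: 1.7
eef_pos: [0.3879, 0.0995, 0.0734]
orientation: [-0.177, -3.131, 0.002]
wrist_force: [-0.7, -0.5, 1.0]
gripper_width: 0.0467
grip_force: 0.0
```

Request:
jog_arm:
  motion: [0.7,-0.08,0,0,0.7,-0.08,0,0,0.7,-0.08,0,0,0.7,-0.08,0,0,0.6,-0.07,0,0,0.6,-0.07,0,0,0.6,-0.07,0,0,0.6,-0.07,0,0,0.6,-0.07,0,0,0.6,-0.07,0,0]

```text
time: 2.7
eef_pos: [0.4543, 0.0923, 0.0756]
orientation: [0.177, 3.136, 0.0]
wrist_force: [-0.3, -0.1, -0.5]
gripper_width: 0.0468
grip_force: 0.0
```

Request:
jog_arm:
  motion: [0.3,-0.03,0,0,0.3,-0.03,0,0,0.3,-0.03,0,0,0,0,0,0,0,0,0,0,-2,0.2,0,0,-3,0.3,0,0,-3,0.3,0,0,-3,0.3,3,0,-1,0,4,0]

```text
time: 3.7
eef_pos: [0.3388, 0.1024, 0.145]
orientation: [-0.176, -3.131, 0.002]
wrist_force: [1.2, -0.4, 1.0]
gripper_width: 0.0463
grip_force: 0.0
```

```bash
python3 - <<'E'
from h import *
d=grab('top');e=grab('side')
a=cv2.resize(d['frame'][150:290,200:400],None,fx=3,fy=3,interpolation=2);b=cv2.resize(e['frame'][150:290,200:380],None,fx=3,fy=3)[:, :]
cv2.imwrite('pics/t1.png',cv2.resize(np.hstack([a,b]),None,fx=.69,fy=.69,interpolation=3))
E
```

```text
(no output)
```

View pics/t1.png

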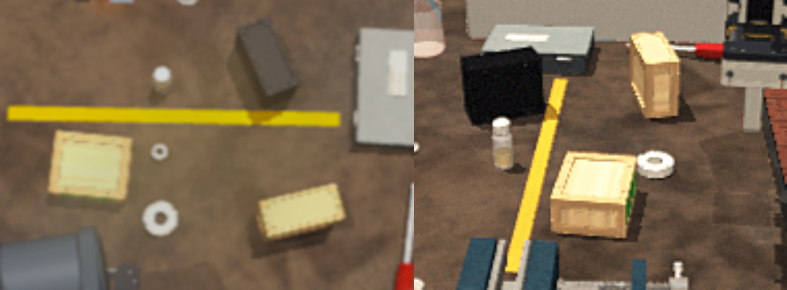

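The left crate lies on its back, and the side view shows green on its underside at (630,195), so it is the stamped one. Next I tip the right crate.

Request:
jog_arm:
  motion: [0.5,-3.3,0,0.04,0.5,-3.3,0,0.04,0.5,-3.3,0,0.04,0.5,-3.4,0,0.04,0.5,-3.4,0,0.04,0.5,-3.4,0,0.04,0.5,-3.4,0,0.04,0.5,-3.4,0,0.04,0.5,-3.3,0,0.03,0.5,-3.2,0,0]

```text
time: 4.8
eef_pos: [0.3926, -0.2331, 0.1448]
orientation: [0.373, -3.119, -0.0]
wrist_force: [0.0, -0.1, -0.2]
gripper_width: 0.0462
grip_force: 0.0
```

Request:
jog_arm:
  motion: [0,0,-2.5,0,0,0,-2.5,0,0,0,-2,0,0,0,0,0]

```text
time: 5.2
eef_pos: [0.3914, -0.2307, 0.0731]
orientation: [0.371, -3.116, -0.005]
wrist_force: [-0.4, -0.3, 0.5]
gripper_width: 0.0462
grip_force: 0.0
```

Request:
jog_arm:
  motion: [0.7,0.17,0,0,0.7,0.17,0,0,0.7,0.17,0,0,0.7,0.17,0,0,0.6,0.15,0,0,0.6,0.14,0,0,0.6,0.15,0,0,0.6,0.14,0,0,0.6,0.15,0,0,0.6,0.14,0,0]

```text
time: 6.2
eef_pos: [0.4572, -0.2158, 0.0756]
orientation: [-0.372, 3.119, 0.0]
wrist_force: [-0.8, 0.3, 0.3]
gripper_width: 0.0464
grip_force: 0.0
```

Request:
jog_arm:
  motion: [0.3,0.07,0,0,0.2,0.05,0,0,0,0,0,0,0,0,0,0,-2,-0.5,0,0,-3,-0.7,0,0,-3,-0.7,1,0,-2,0,3,0,0,0,3,0,0,0,0,0]

```text
time: 7.2
eef_pos: [0.3625, -0.235, 0.1487]
orientation: [-0.37, 3.116, -0.006]
wrist_force: [0.4, -0.2, -0.6]
gripper_width: 0.0469
grip_force: 0.0
```

```bash
python3 - <<'E'
from h import *
import pickle
d=grab('top');e=grab('side');pickle.dump((d,e),open('b.pkl','wb'))
cv2.imwrite('pics/t2.png',cv2.resize(d['frame'][160:285,200:395],None,fx=4,fy=4,interpolation=2))
E
```

```text
(no output)
```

View pics/t2.png

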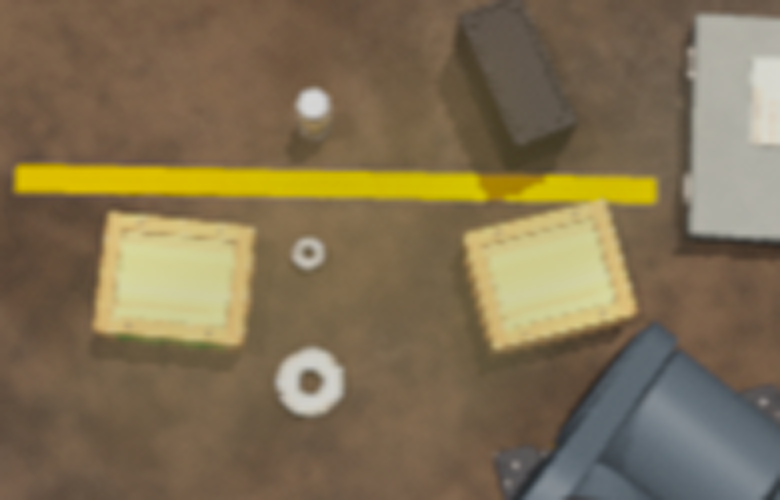

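Both crates lie on their backs. Green shows at the left crate's near edge at crop px (110–230, 340). The right crate is plain, with its far corner near the line at (605,200), so I work out both poses.

```bash
python3 - <<'E'
from h import *
import pickle
d,_=pickle.load(open('b.pkl','rb'))
for n,C in(('L',[(108,212),(255,227),(243,345),(95,331)]),('R',[(463,235),(605,200),(636,316),(493,350)])):
    W=np.array([ray(d,200+(x+.5)/4-.5,160+(y+.5)/4-.5,.05)[:2] for x,y in C]);e=(W[0]-W[1]+W[3]-W[2])
    print(n,W.round(4).tolist(),'c',W.mean(0).round(4),'yaw',np.arctan2(-e[0],e[1]))
    print([(w[0]-(.608+.0314*w[1])).round(4) for w in W])
E
```

```text
L [[0.5764, 0.134], [0.5636, 0.0228], [0.474, 0.032], [0.4857, 0.1427]] c [0.5249 0.0829] yaw -0.10997626794906966
[np.float64(-0.0358), np.float64(-0.0451), np.float64(-0.135), np.float64(-0.1268)]
R [[0.5557, -0.134], [0.5815, -0.2421], [0.4927, -0.2621], [0.4682, -0.1545]] c [ 0.5245 -0.1982] yaw 0.22879123681948643
[np.float64(-0.0481), np.float64(-0.0189), np.float64(-0.1071), np.float64(-0.1349)]
```

Request:
jog_arm:
  motion: [0.7,3.2,0,-0.04,0.7,3.2,0,-0.04,0.7,3.2,0,-0.04,0.7,3.2,0,-0.04,0.7,3.2,0,-0.04,0.7,3.2,0,-0.04,0.7,3.2,0,-0.04,0.7,3.2,0,-0.04,0.7,3.2,0,-0.03,0.5,3.2,0,0]

```text
time: 8.3
eef_pos: [0.4293, 0.0877, 0.1443]
orientation: [-0.178, -3.135, 0.0]
wrist_force: [0.4, -0.1, 0.2]
gripper_width: 0.0462
grip_force: 0.0
```

Request:
jog_arm:
  motion: [0,0,-3,0,0,0,-3,0,0,0,-3,0,0,0,-2.3,0,0,0,0,0]

```text
time: 8.8
eef_pos: [0.4273, 0.0861, 0.0295]
orientation: [-0.176, -3.13, 0.002]
wrist_force: [-0.0, -1.6, 0.6]
gripper_width: 0.0461
grip_force: 0.0
```

Request:
jog_arm:
  motion: [1,0,0,0,1,0,0,0,1,0,0,0,0.7,0,0,0,0.5,0,0,0,0.5,0,0,0,0.8,0,0,0,1,0,0,0,1,0,0,0,1,0,0,0]

```text
time: 9.8
eef_pos: [0.5156, 0.0862, 0.0327]
orientation: [0.177, 3.137, 0.0]
wrist_force: [-1.6, -0.1, 2.0]
gripper_width: 0.0465
grip_force: 1.1
```

Request:
jog_arm:
  motion: [1,0,0,0,1,0,0,0,1,0,0,0,1,0,0,0,0.8,0,0,0,0.6,0,0,0,0.4,0,0,0,0,0,0,0]

```text
time: 10.6
eef_pos: [0.5733, 0.0862, 0.0327]
orientation: [0.177, 3.136, 0.0]
wrist_force: [-1.1, 0.0, -0.2]
gripper_width: 0.0463
grip_force: 0.0
```

```bash
python3 - <<'E'
from h import *
import pickle
d=grab('top');e=grab('side');pickle.dump((d,e),open('c.pkl','wb'))
a=cv2.resize(d['frame'][150:285,200:330],None,fx=3,fy=3,interpolation=2);b=cv2.resize(e['frame'][150:285,200:330],None,fx=3,fy=3,interpolation=2)
cv2.imwrite('pics/t3.png',np.hstack([a,b]))
E
```

```text
(no output)
```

View pics/t3.png

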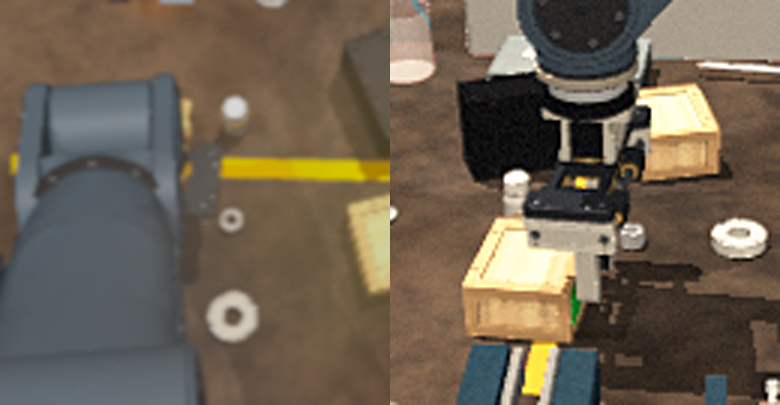

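The top view has the arm hiding the crate, with the crate's right edge at (190,105) clear of the vial at (235,110). The side view shows it lying flat and pushed squarely, with green at (575,300). I continue the push and then back off to measure.

Request:
jog_arm:
  motion: [0.6,0,0,0,1,0,0,0,1,0,0,0,1,0,0,0,0.9,0,0,0,0.6,0,0,0,0.3,0,0,0,0.2,0,0,0,0,0,0,0]

```text
time: 11.6
eef_pos: [0.6289, 0.0862, 0.0326]
orientation: [0.177, 3.136, 0.0]
wrist_force: [-0.3, 0.0, 0.2]
gripper_width: 0.0463
grip_force: 0.0
```

Request:
jog_arm:
  motion: [-1,0,0,0,-3,0,0,0,-4,0,0,0,-4,0,0,0,-4,0,2,0,-4,0,3,0,-4,0,4,0,-3,0,4,0,0,0,0,0]

```text
time: 12.5
eef_pos: [0.3617, 0.0865, 0.162]
orientation: [0.176, 3.129, 0.002]
wrist_force: [0.2, 0.2, -1.1]
gripper_width: 0.0463
grip_force: 0.0
```

```bash
python3 - <<'E'
from h import *
import pickle
d=grab('top');e=grab('side');pickle.dump((d,e),open('c.pkl','wb'))
cv2.imwrite('pics/t4.png',cv2.resize(d['frame'][150:285,200:395],None,fx=4,fy=4,interpolation=2))
E
```

```text
(no output)
```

View pics/t4.png

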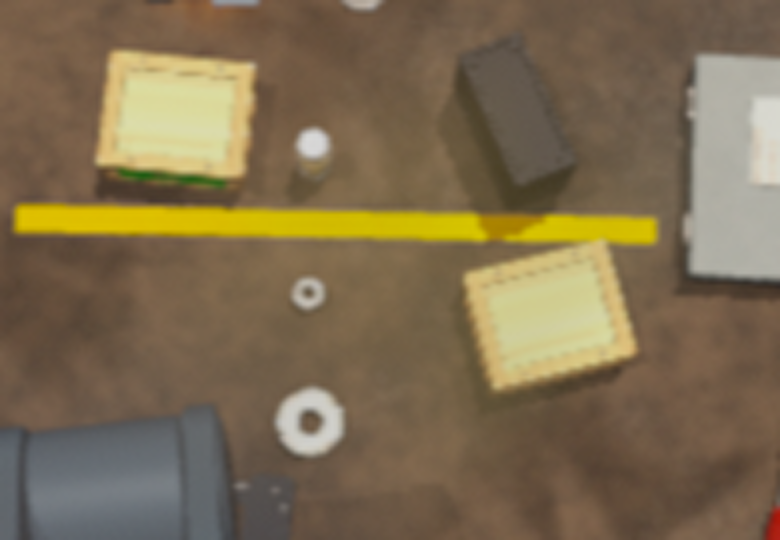

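The stamped crate now lies beyond the line, with its trailing top corners at about (97,165) and (243,181). The plain crate is on the near side and everything else is undisturbed. I check the margin.

```bash
python3 - <<'E'
from h import *
import pickle
d,_=pickle.load(open('c.pkl','rb'))
for n,C,z in(('L',[(110,50),(256,64),(243,180),(97,165)],.05),('line far',[(100,206),(240,208)],0),('R',[(605,240)],.05),('line near',[(605,243)],0)):
    W=np.array([ray(d,200+(x+.5)/4-.5,150+(y+.5)/4-.5,z)[:2] for x,y in C])
    print(n,W.round(4).tolist(),[(w[0]-(.618+.0314*w[1])).round(4) for w in W])
E
```

```text
L [[0.7352, 0.1342], [0.7227, 0.0216], [0.6311, 0.0318], [0.6441, 0.1431]] [np.float64(0.113), np.float64(0.1041), np.float64(0.0121), np.float64(0.0216)]
line far [[0.6233, 0.1465], [0.6204, 0.0366]] [np.float64(0.0007), np.float64(0.0013)]
R [[0.5815, -0.2421]] [np.float64(-0.0289)]
line near [[0.5893, -0.2487]] [np.float64(-0.0209)]
```

```bash
python3 -c "
from bench import r
print(r.finish_job())"
```

```text
the job is handed in; nothing more can be done
None
```

The job is handed in: both crates lie on their backs, the stamped (left) one with its trailing edge about 12–22 mm past the far edge of the line and the plain one about 8 mm short of it at its nearest corner, with no other thing on the bench seen to move in the last top view.

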